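# Slide the bamboo board under the curing lamp

## Robot

A 6-joint arm with a two-finger parallel gripper is mounted at the origin on the work surface. World frame = base frame: x ahead of the robot, y to its left, z up, the work surface at z = 0. Lengths are in mm, angles in rad, forces in N, time in s.
With the tool pointing down it reaches from about 425 to 925 mm from the base axis. Payload 12.5 kg.
Tool frame: the origin (TCP) lies midway between the tips of the shut fingers; the grasp point (between the pads) lies 19 mm behind it (arm.hold_point_z is the distance from the TCP to the grasp point, in mm); y points along the fingers, x is the direction in which the jaws open and shut, and the axes are right-handed (so a half turn about y gives the same grasp; the last joint's range is limited). The gripper opens to 85 mm and grips with 20 to 120 N. Pads are 22 mm wide; open, the fingers measure 114 mm over their backs; the gripper's body (76 mm by 85 mm) begins 54 mm behind the grasp point. The pads swing forward as they close: fully open they stand 13 mm farther back than shut.
Start: joints at [-1.389, 0.491, 1.559, -0, 1.092, -0.106], TCP at [177.425, -599.308, 191.727] pointing down, gripper open.
Joint ranges: [-3.1, 3.1], [-0.84, 2.19], [0.05, 2.79], [-1.13, 4.28], [0.06, 2.93], [-2.69, 2.69]. Speed limits (rad/s): [2.22, 2.22, 2.79, 3.14, 3.14, 3.14].

## Interface

Orientations are given as a rotation vector (axis times angle).
In Python, from station import arm gives the robot as it stands.
- The arm moves only by the tool step_arm, never from a script. Its argument "moves" is a list of rows, each a list of 3 entries, a list of its own where there are three numbers: the shift along the world's x, y, z in mm, then the turn, a rotation vector about the world's x, y, z in rad, then the opening, from 0 (shut) to 1 (fully open). A call has 1 to 12 rows; each row shifts and turns the commanded pose from where the row before left it; what a row does not reach is not made up. A row lasts 1/12 s, in which the tool goes at most 41.7 mm and 7.16 degrees, less where a joint would pass 70% of its speed; a pose out of reach is approached as far as the arm can. A call with a gripper value outside its range is refused whole. The fingers move at their own pace and stop on an object; "newtons" is the grip in N (left out, the last holds). Time passes only in rows, so rows that do not move let the fingers close. It gives the time, the measured TCP pose, the force and the opening at its end, in the units of the state.
- arm.state(): the state, without advancing time (a new reading comes with each control period).
- arm.grab_frame(name): name is "scene" or "top" or "wrist"; returns (picture, depth): 480x640x3 uint8, red, green, blue; 480x640 float32, mm along the optical axis (not along the pixel's ray), 0 where there is no reading.
- arm.camera_model(name): a dict with "fovy" (degrees; the focal length in pixels is half the picture's height over the tangent of half this angle, whatever the lens; pixels are square), "cx", "cy" (the principal point, pixels), "T" (4x4, takes a point from camera to world coordinates). Camera axes: x right, y down, z forward; pixel columns grow to the right and rows downward; lengths in mm; the calibration is good to about 2 mm. A picture is of the moment at which its call begins: read the wrist's pose just before it. camera_model takes no time and is no camera call; for the wrist camera it gives the pose at the moment of the call.
- arm.close_job(): hands the job in, once; it reports no verdict.
The state is a dict: "clock": time; "joints": joint angles; "qd": joint speeds; "joint_torque": joint torques, N m; "eef_pos": TCP position; "ee_rot": TCP orientation; "ft_force": force on the tool from outside, world axes, zero at the start; "torque": the same for the moment, N m; "opening": opening from 0.0 (shut) to 1.0 (fully open).
Only numpy, scipy, OpenCV 4.12 (cv2) and the standard library are available. Lean on these libraries where they do the work, as an engineer would, in place of code of your own. Each camera call takes 0.05 s, during which the arm holds its last target.

## Task

Slide the board with the green bamboo painted on it lengthwise, either end first, into the open mouth of the white curing lamp until its end meets the stop at the back. Leave it lying flat on the table, painted face up, pointing straight in with its rear half sticking out of the lamp. Leave the other two painted boards, the one with red dots and the one with the blue zigzag, where they lie.

Things in the scene. Friction and masses are not known exactly. Their poses are not given: they have to be found in the camera images.
- bamboo_mid (a point): The board to cure: flat pale plywood board, 180 x 50 x 20 mm, 0.12 kg, lying on the table, two rows of dark green bamboo stems with small leaves painted on top. Point: its centre, 10 mm above its underside; x along its length, y across its width, z up out of the painted face. Both ends are alike, so either may go in first.
- lamp_mouth (a point): White curing lamp, fixed: 102 deep, 104 wide, 76 mm high, black vents on top; two side walls, roof, grey back wall, the table as floor. Its open end, under a violet strip, is a mouth 80 wide, 48 mm high. Point: middle of the mouth plane, 10 mm above the table; x points straight into the lamp, z up. Back stop 90 mm in: a board fully home has its centre at this point, half in, half out.
- dots_mid (a point): A bystander, to be left alone: flat pale plywood board, 180 x 50 x 20 mm, 0.12 kg, lying on the table, a row of five red dots painted on top. Point: its centre, 10 mm above its underside; x along its length, y across its width, z up out of the painted face.
- wave_mid (a point): A bystander, to be left alone: flat pale plywood board, 180 x 50 x 20 mm, 0.12 kg, lying on the table, a blue zigzag line painted on top. Point: its centre, 10 mm above its underside; x along its length, y across its width, z up out of the painted face.
Mind the look-alikes: they are no part of the job. What is shaped like the part that bears lamp_mouth but orange is not meant.

How it is judged (in metres and radians):
At the end, for the whole second after the job is handed in: The bamboo board is at rest flat on the table, painted face up, its leading end within 15 mm of the lamp's back stop, centred in the mouth to 20 mm and pointing straight in to 12 degrees. The other two painted boards are within 20 mm of where they started (x of bamboo_mid in the frame of lamp_mouth between -0.015 and 0.01 m and y of bamboo_mid in the frame of lamp_mouth between -0.02 and 0.02 m and angle between the x axis of bamboo_mid and the x axis of lamp_mouth, either way round below 0.21 rad and angle between bamboo_mid's own z axis and vertical below 0.12 rad and height (world z) of bamboo_mid below 0.016 m and linear speed of bamboo below 0.01 m/s and distance of each of dots_mid, wave_mid from where it was at the start of the episode below 0.02 m); the robot touches nothing.
It fails at once if the red-dot board is moved by more than 20 mm (distance of dots_mid from where it was at the start of the episode above 0.02 m).
It fails at once if the blue-zigzag board is moved by more than 20 mm (distance of wave_mid from where it was at the start of the episode above 0.02 m).
It also fails if it takes over 45 s, if anything falls off the work surface, if the arm or the gripper's body presses on something with over 40 N, if the wrist force passes 120 N, or if a joint passes its speed limit or range.

## Working session

There is one attempt and no reset: what is moved stays moved. The work goes in short steps, Python scripts to look and compute and a tool call to move; the robot and the scene stay as the last step left them, time stands still between calls to the robot, and variables do not carry over. Pictures are saved under pics/ and viewed, and the job is handed in when it is done.

Besides the shell and the picture viewer there is one more tool, called in YAML: its name, and indented under it one key for each argument. step_arm: Moves the arm, as the interface text tells. Its arguments: {"type":"object","properties":{"moves":{"type":"array"},"newtons":{"type":"number"}},"required":["moves"]}

```bash
mkdir -p pics; python3 - <<'E'
from station import arm
import cv2
s=arm.state();print(s)
for n in("scene","top"):
    p,d=arm.grab_frame(n);cv2.imwrite(f"pics/{n}0.png",p[:,:,::-1]);import numpy as np;np.save(f"pics/{n}0.npy",d);m=arm.camera_model(n);print(n,m)
E
```

```text
{'clock': 0.0, 'joints': array([-1.38862370e+00,  4.91559197e-01,  1.55951062e+00, -1.75326760e-06,
        1.09169789e+00, -1.05625820e-01]), 'qd': array([-0.0015559 ,  0.00106854, -0.00120738,  0.00210605,  0.00145689,
       -0.00116272]), 'joint_torque': array([-1.85225348e-03, -6.18454814e+01, -2.61592501e+01, -1.90448709e-04,
        4.20180659e-03,  4.71251965e-06]), 'eef_pos': array([ 177.35227606, -598.995275  ,  191.10693087]), 'ee_rot': array([-1.33088907,  0.99522075, -0.99378628]), 'ft_force': array([-0.31648287, -0.65160488, -0.26141745]), 'torque': array([ 0.02253275, -0.0157612 , -0.03852966]), 'opening': 1.0010793916035974}
scene {'fovy': 51.87691879747418, 'cx': 313.07187469578747, 'cy': 241.90465706296266, 'T': array([[ 2.96503600e-01,  6.63260869e-01, -6.87146735e-01,
         1.19135434e+03],
       [ 9.54843878e-01, -2.20148750e-01,  1.99518661e-01,
        -2.40461972e+02],
       [-1.89415742e-02, -7.15275854e-01, -6.98585477e-01,
         7.99332036e+02],
       [ 0.00000000e+00,  0.00000000e+00,  0.00000000e+00,
         1.00000000e+00]])}
top {'fovy': 52.908489821620165, 'cx': 318.97416259076743, 'cy': 243.24531279964592, 'T': array([[ 2.81685753e-02, -9.98372640e-01,  4.95843088e-02,
         3.97617028e+02],
       [-9.99586841e-01, -2.84171176e-02, -4.31458077e-03,
        -3.92012696e+01],
       [ 5.71660253e-03, -4.94422869e-02, -9.98760622e-01,
         9.88042027e+02],
       [ 0.00000000e+00,  0.00000000e+00,  0.00000000e+00,
         1.00000000e+00]])}
```

View pics/scene0.png

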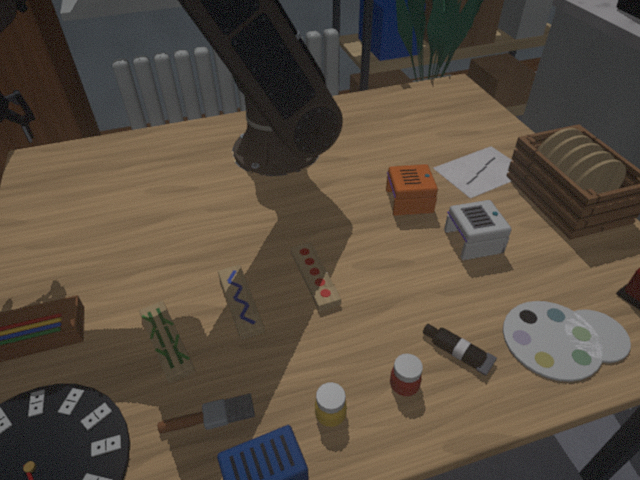

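View pics/top0.png

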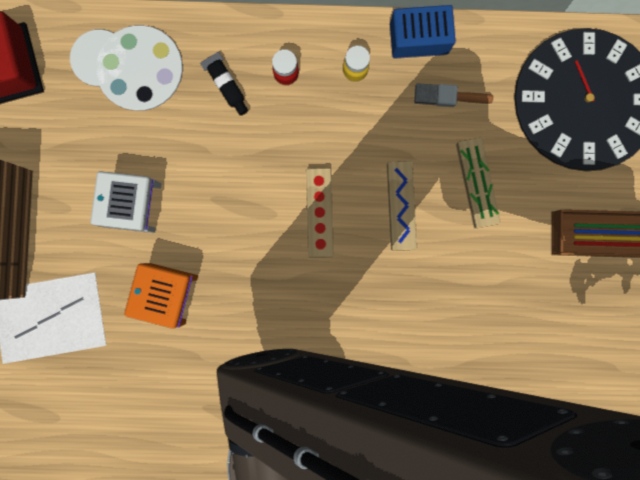

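```bash
cat > h.py <<'E'
import numpy as np,cv2
def pts(d,m):
    f=240/np.tan(np.radians(m["fovy"]/2)); v,u=np.mgrid[:480,:640]
    P=np.stack([(u-m["cx"])/f*d,(v-m["cy"])/f*d,d],-1)
    return P@m["T"][:3,:3].T+m["T"][:3,3]
def cast(uv,m,z):
    f=240/np.tan(np.radians(m["fovy"]/2)); uv=np.atleast_2d(uv).astype(float)
    r=np.c_[(uv[:,0]-m["cx"])/f,(uv[:,1]-m["cy"])/f,np.ones(len(uv))]@m["T"][:3,:3].T
    o=m["T"][:3,3]; return o+r*((z-o[2])/r[:,2])[:,None]
def rect(P2):
    c,s,a=cv2.minAreaRect(P2.astype(np.float32)); b=cv2.boxPoints((c,s,a))
    e=[b[1]-b[0],b[2]-b[1]]; l=max(e,key=np.linalg.norm)
    return np.round(c,1),np.round(sorted(s),1),round(float(np.degrees(np.arctan2(l[1],l[0])))%180,2)
E
python3 - <<'E'
from station import arm
from h import *
for n in("top","scene"):
    d=np.load(f"pics/{n}0.npy");m=arm.camera_model(n);W=pts(d,m);z=W[...,2]
    print(n,"table z",np.median(z[d>0][abs(z[d>0])<15]))
    rgb=cv2.imread(f"pics/{n}0.png")
    k=((z>12)&(z<30)&(d>0)).astype(np.uint8)
    k=cv2.morphologyEx(k,cv2.MORPH_OPEN,np.ones((3,3),np.uint8))
    N,L,S,C=cv2.connectedComponentsWithStats(k)
    for i in range(1,N):
        if S[i,4]>300: 
            w=W[L==i]; print(C[i].round(),S[i,4],np.median(w[:,2]).round(1),*rect(w[:,:2]))
    k=((z>60)&(z<90)&(d>0)).astype(np.uint8)
    N,L,S,C=cv2.connectedComponentsWithStats(k)
    for i in range(1,N):
        if S[i,4]>300: 
            w=W[L==i]; print("tall",C[i].round(),S[i,4],np.median(w[:,2]).round(1),*rect(w[:,:2]),rgb[L==i].mean(0).round())
im=cv2.imread("pics/top0.png");a=cv2.resize(im[130:270,280:520],None,fx=3,fy=3,interpolation=2);cv2.imwrite("pics/c1.png",a)
a=cv2.resize(im[150:340,70:220],None,fx=3,fy=3,interpolation=2);cv2.imwrite("pics/c2.png",a)
E
```

```text
top table z 0.5295128067634778
[560.  51.] 332 15.4 [ 858.3 -531.6] [31.8 65.1] 23.9
[224.  82.] 1093 24.3 [764.5 160.3] [ 45.3 138.1] 30.3
[446.  95.] 1141 18.7 [ 757.6 -310.4] [ 41.8 158.8] 87.58
[478. 182.] 2210 20.4 [ 579.  -362.6] [ 51.7 180. ] 13.03
[401. 206.] 2205 20.2 [ 527.5 -207.5] [ 51.  180.1] 4.11
[319. 212.] 2180 20.3 [508.5 -41.3] [ 50.  180.3] 3.21
tall [424.  25.] 1386 61.4 [ 879.4 -237.6] [ 77.1 116.6] 95.62 [106.  62.  32.]
tall [ 8. 54.] 1081 75.4 [805.6 566. ] [ 42.  142.4] 0.14 [ 19.  22. 108.]
tall [  5. 226.] 1303 74.1 [450.4 552.7] [  9.7 259.9] 0.47 [28. 42. 57.]
tall [120. 201.] 3004 76.2 [514.  338.3] [104.  104.1] 174.97 [156. 157. 153.]
tall [157. 296.] 3055 76.0 [335.3 261.2] [104.1 104.7] 166.72 [ 34.  98. 186.]
scene table z -1.3204733952452443
[595.  69.] 524 21.1 [-108.6 1153.8] [ 22.8 472.8] 0.91
[567. 210.] 630 23.0 [492.8 580.6] [150.6 314. ] 33.7
[316. 274.] 1524 18.4 [510.  -41.3] [ 50.7 182.7] 3.15
[241. 300.] 1711 18.4 [ 528.4 -207.2] [ 50.2 183.5] 4.03
[ 37. 311.] 447 20.9 [ 440.7 -599.6] [  8.4 146.4] 89.21
[166. 340.] 2090 18.4 [ 579.6 -3
[... 216 characters left out ...]
6.9 [ 759.6 -310.8] [ 41.1 159.5] 87.87
[ 95. 416.] 303 14.2 [ 703.9 -489.1] [25.9 45.7] 118.88
tall [452.  21.] 385 74.7 [-532.9  872. ] [ 90.  307.2] 113.04 [37. 45. 30.]
tall [32. 45.] 597 75.0 [-957.9 -656.5] [154.3 459.8] 158.91 [25. 34. 48.]
tall [596.  51.] 931 75.4 [-127.5 1152.6] [ 20.3 455.2] 0.31 [56. 56. 55.]
tall [263. 138.] 367 74.0 [ 46.7 -44.7] [ 38.6 123.9] 41.68 [33. 37. 42.]
tall [571. 192.] 1453 75.3 [484.4 574.7] [142.5 305.3] 30.53 [35. 44. 56.]
tall [413. 179.] 1267 74.0 [338.2 262. ] [101.5 107. ] 167.6 [ 44.  73. 121.]
tall [612. 185.] 337 78.5 [526.6 665.7] [ 27.4 134.8] 94.16 [47. 60. 69.]
tall [480. 219.] 1696 74.1 [516.9 338.7] [105. 107.] 174.89 [104. 104. 105.]
```

View pics/c1.png

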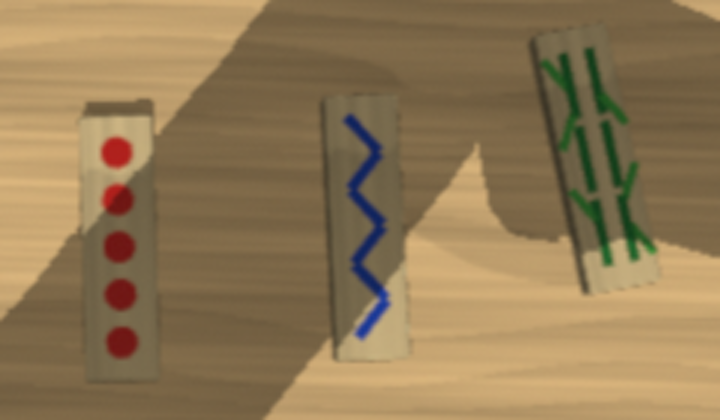

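View pics/c2.png

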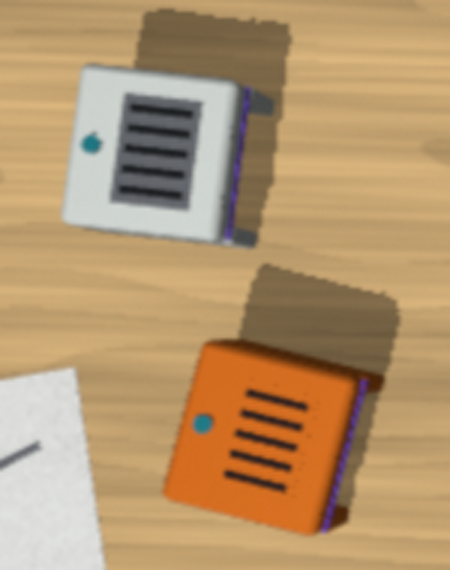

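```bash
python3 - <<'E'
from station import arm
import numpy as np
from scipy.spatial.transform import Rotation as R
s=arm.state();M=R.from_rotvec(s["ee_rot"]).as_matrix();print(M.round(3));print(arm.hold_point_z)
x=M[:,0];a=np.degrees(np.arctan2(x[1],x[0]))
print(a,((103-a+90)%180)-90)
g=np.array([579.2,-362.5])-60*np.array([np.cos(np.radians(13.1)),np.sin(np.radians(13.1))]);print(g,g-s["eef_pos"][:2])
E
```

```text
[[ 0.284 -0.     0.959]
 [-0.959  0.001  0.284]
 [-0.001 -1.     0.   ]]
18.700000000000003
-73.51213460180143 -3.487865398198551
[ 520.76144196 -376.09907845] [343.38887032 222.93827581]
```

step_arm:
  moves:
    - [[31,20,-8],[0,0,-0.03],1]
    - [[31,20,-8],[0,0,-0.03],1]
    - [[31,20,-8],[0,0,0],1]
    - [[31,20,-8],[0,0,0],1]
    - [[31,20,-8],[0,0,0],1]
    - [[31,20,-8],[0,0,0],1]
    - [[31,20,-8],[0,0,0],1]
    - [[31,20,-8],[0,0,0],1]
    - [[31,20,-8],[0,0,0],1]
    - [[31,20,-8],[0,0,0],1]
    - [[31,20,-8],[0,0,0],1]
    - [[0,0,0],[0,0,0],1]
  newtons: 80

```text
clock: 1.1
eef_pos: [522.2, -375.2, 101.7]
ee_rot: [-1.309, 1.038, -1.035]
ft_force: [-0.3, 0.3, -0.3]
opening: 0.999
```

```bash
python3 - <<'E'
from station import arm
from h import *
m=arm.camera_model("wrist");s=arm.state();p,d=arm.grab_frame("wrist");cv2.imwrite("pics/w1.png",p[:,:,::-1])
print(s["eef_pos"],m["T"].round(2))
W=pts(d,m);z=W[...,2]
k=((z>12)&(z<30)&(d>0)).astype(np.uint8);k=cv2.morphologyEx(k,cv2.MORPH_OPEN,np.ones((5,5),np.uint8))
N,L,S,C=cv2.connectedComponentsWithStats(k)
for i in range(1,N):
    if S[i,4]>1500:
        w=W[L==i]; print(C[i].round(),S[i],np.median(w[:,2]).round(1),*rect(w[:,:2]))
E
```

```text
[ 522.22453225 -375.18835281  101.74700137] [[ 2.3000e-01 -9.3000e-01 -2.8000e-01  5.9283e+02]
 [-9.7000e-01 -2.2000e-01 -6.0000e-02 -3.5811e+02]
 [-0.0000e+00  2.9000e-01 -9.6000e-01  2.8343e+02]
 [ 0.0000e+00  0.0000e+00  0.0000e+00  1.0000e+00]]
[553.  12.] [ 521    0   76   33 1679] 15.2 [ 694.2 -491.3] [19.1 48.3] 103.15
[325. 133.] [  288     6    78   262 18335] 19.7 [ 577.6 -364.1] [ 50.2 179.5] 12.94
[101. 154.] [   59    28    82   259 18365] 19.5 [ 526.  -209.1] [ 51.1 179.6] 4.05
[592.  87.] [ 556   53   72   72 2374] 15.1 [ 659.6 -533.2] [24.8 48.1] 150.4
```

View pics/w1.png

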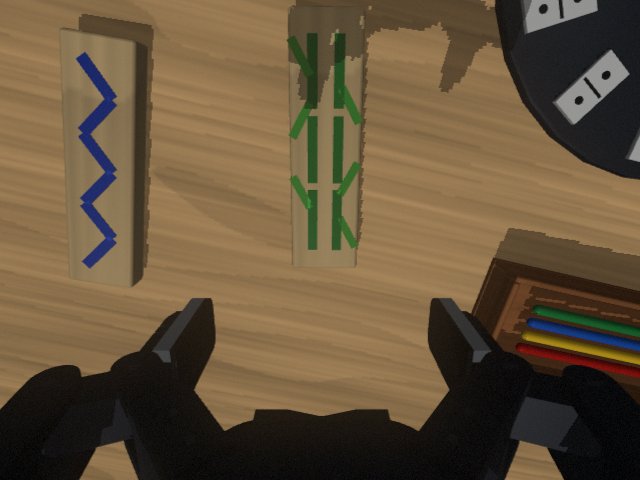

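step_arm:
  moves:
    - [[-2,-2,-30],[0,0,0],1]
    - [[0,0,-30],[0,0,0],1]
    - [[0,0,-25],[0,0,0],1]
    - [[0,0,-10],[0,0,0],1]
    - [[0,0,-5],[0,0,0],1]
    - [[0,0,0],[0,0,0],1]

```text
clock: 1.65
eef_pos: [515.9, -381.7, 3.4]
ee_rot: [-1.308, 1.041, -1.04]
ft_force: [0.5, -0.6, 1.0]
opening: 1.003
```

step_arm:
  moves:
    - [[0,0,0],[0,0,0],0]
    - [[0,0,0],[0,0,0],0]
    - [[0,0,0],[0,0,0],0]
    - [[0,0,0],[0,0,0],0]
    - [[0,0,0],[0,0,0],0]
    - [[0,0,0],[0,0,0],0]
    - [[0,0,0],[0,0,0],0]
    - [[0,0,0],[0,0,0],0]
  newtons: 80

```text
clock: 2.32
eef_pos: [516.5, -381.3, 3.8]
ee_rot: [-1.308, 1.04, -1.04]
ft_force: [0.1, 0.3, -0.6]
opening: -0.003
```

```bash
python3 - <<'E'
from station import arm
from h import *
for n in("scene","wrist"):
    p,d=arm.grab_frame(n);np.save(f"pics/{n}2.npy",d);cv2.imwrite(f"pics/{n}2.png",p[:,:,::-1])
p=cv2.imread("pics/scene2.png")[200:420,80:340];cv2.imwrite("pics/scene2c.png",cv2.resize(p,None,fx=2.5,fy=2.5))
E
```

```text
(no output)
```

View pics/scene2c.png

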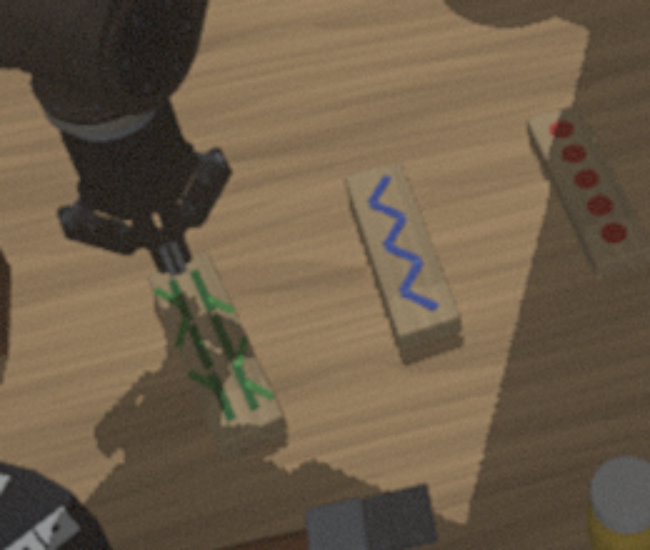

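View pics/wrist2.png

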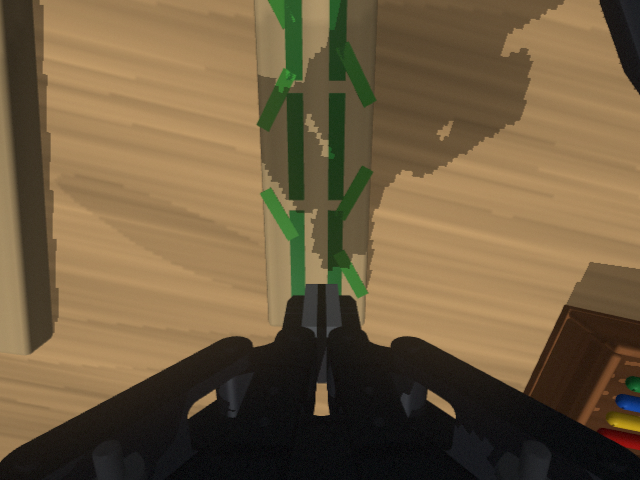

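```bash
python3 - <<'E'
from station import arm
from h import *
s=arm.state();print(s["eef_pos"],s["ee_rot"],arm.hold_point_z)
m=arm.camera_model("wrist");d=np.load("pics/wrist2.npy");W=pts(d,m)
for u,v in[(322,292),(322,330),(322,380),(300,305),(290,315),(350,300),(280,318),(360,318),(280,310),(275,330),(270,315),(340,250),(500,300)]:print(u,v,W[v,u].round(1))
f=240/np.tan(np.radians(m["fovy"]/2));c=m["T"][:3,:3].T@(s["eef_pos"]-m["T"][:3,3]);print(c[:2]/c[2]*f+[m["cx"],m["cy"]])
m=arm.camera_model("scene");d=np.load("pics/scene2.npy");W=pts(d,m);z=W[...,2]
k=((z>12)&(z<26)&(d>0)).astype(np.uint8);k=cv2.morphologyEx(k,cv2.MORPH_OPEN,np.ones((3,3),np.uint8))
N,L,S,C=cv2.connectedComponentsWithStats(k)
for i in range(1,N):
    if S[i,4]>800:
        w=W[L==i]; print(C[i].round(),S[i],np.median(w[:,2]).round(1),*rect(w[:,:2]))
c=m["T"][:3,:3].T@(s["eef_pos"]-m["T"][:3,3]);f=240/np.tan(np.radians(m["fovy"]/2));print(c[:2]/c[2]*f+[m["cx"],m["cy"]])
E
```

```text
[ 516.43686043 -381.269698      3.69934709] [-1.30847607  1.0397181  -1.03971122] 18.700000000000003
322 292 [ 525.8 -378.7   54. ]
322 330 [ 524.4 -378.9   79.7]
322 380 [ 506.  -383.2   80.4]
300 305 [ 519.5 -371.3   56.4]
290 315 [ 519.3 -368.1   65.2]
350 300 [ 524.7 -390.4   53.6]
280 318 [ 490.8 -364.9   19.6]
360 318 [ 499.7 -404.7   19.1]
280 310 [ 495.7 -364.    20.4]
275 330 [ 4.710e+02 -3.637e+02 -3.000e-01]
270 315 [ 490.8 -359.6   18.7]
340 250 [ 533.7 -385.7   21.1]
500 300 [ 5.182e+02 -4.833e+02 -4.000e-01]
[322.54173007 267.40463995]
[315. 274.] [ 291  242   50   65 1513] 18.4 [508.7 -40.9] [ 50.8 182.9] 3.2
[241. 300.] [ 219  265   45   71 1714] 18.3 [ 528.6 -207. ] [ 50.4 182.7] 4.06
[167. 340.] [ 140  301   54   78 2037] 18.5 [ 580.1 -362.3] [ 50.6 181.4] 13.14
[ 30. 328.] [   0  313   62   32 1015] 20.7 [ 479.3 -610.8] [ 48. 113.] 90.58
[461. 349.] [424 324  73  48 982] 20.8 [765.9 159.3] [ 46.3 136.3] 30.89
[214. 412.] [ 158  393   97   38 1557] 16.9 [ 758.8 -310.9] [ 43.1 159.6] 88.14
[154.07494375 317.77124912]
```

```bash
python3 - <<'E'
from station import arm
from h import *
m=arm.camera_model("scene");d=np.load("pics/scene2.npy");W=pts(d,m)
for v in range(290,316,2):print(v,[tuple(W[v,u].round(0).astype(int)) for u in(143,146,149,152,155)])
m=arm.camera_model("wrist");d=np.load("pics/wrist2.npy");W=pts(d,m)
for v in range(280,340,5):print(v,[tuple(W[v,u].round(0).astype(int)) for u in(308,315,322,330,337)])
p=cv2.imread("pics/scene2.png")[250:340,100:220];cv2.imwrite("pics/scene2d.png",cv2.resize(p,None,fx=6,fy=6))
E
```

```text
290 [(np.int64(428), np.int64(-399), np.int64(-3)), (np.int64(527), np.int64(-374), np.int64(100)), (np.int64(526), np.int64(-369), np.int64(96)), (np.int64(526), np.int64(-364), np.int64(94)), (np.int64(519), np.int64(-360), np.int64(85))]
292 [(np.int64(529), np.int64(-380), np.int64(97)), (np.int64(522), np.int64(-376), np.int64(89)), (np.int64(528), np.int64(-370), np.int64(93)), (np.int64(525), np.int64(-365), np.int64(88)), (np.int64(443), np.int64(-375), np.int64(-2))]
294 [(np.int64(530), np.int64(-381), np.int64(93)), (np.int64(517), np.int64(-379), np.int64(78)), (np.int64(530), np.int64(-371), np.int64(90)), (np.int64(528), np.int64(-366), np.int64(86)), (np.int64(448), np.int64(-376), np.int64(-2))]
296 [(np.int64(530), np.int64(-382), np.int64(89)), (np.int64(524), np.int64(-379), np.int64(80)), (np.int64(528), np.int64(-373), np.int64(82)), (np.int64(523), np.int64(-369), np.int64(75)), (np.int64(455), np.int64(-376), np.int64(-1))]
298 [(np.int64(534), np.int64(-383), np.int64(88)), (np.int64(529), np.int64(-379), np.int64(80)), (np.int64(526), np.int64(-374), np.int64
[... 4200 characters left out ...]
, np.int64(-374), np.int64(79)), (np.int64(526), np.int64(-376), np.int64(80)), (np.int64(526), np.int64(-378), np.int64(80)), (np.int64(527), np.int64(-381), np.int64(79)), (np.int64(527), np.int64(-383), np.int64(79))]
330 [(np.int64(526), np.int64(-374), np.int64(83)), (np.int64(525), np.int64(-377), np.int64(81)), (np.int64(524), np.int64(-379), np.int64(80)), (np.int64(526), np.int64(-381), np.int64(81)), (np.int64(528), np.int64(-383), np.int64(84))]
335 [(np.int64(525), np.int64(-374), np.int64(86)), (np.int64(523), np.int64(-377), np.int64(81)), (np.int64(523), np.int64(-379), np.int64(81)), (np.int64(528), np.int64(-381), np.int64(87)), (np.int64(528), np.int64(-383), np.int64(86))]
```

View pics/scene2d.png

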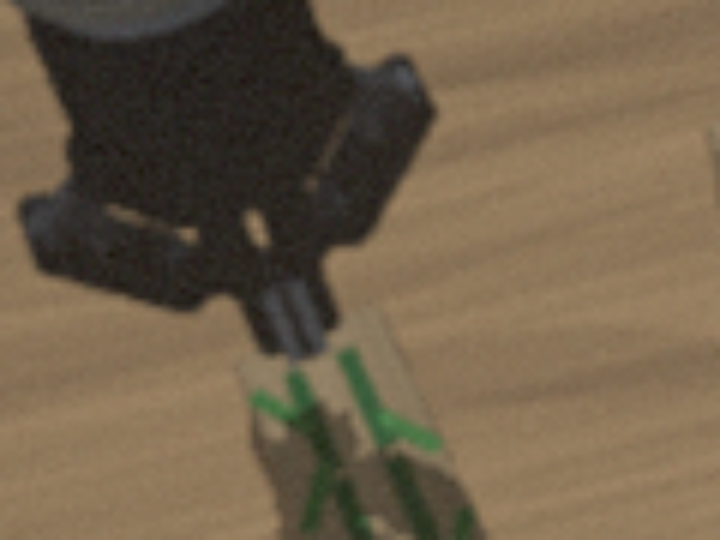

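step_arm:
  moves:
    - [[3,4,0],[0,0,0],1]
    - [[0,0,0],[0,0,0],1]
    - [[0,0,0],[0,0,0],1]
    - [[0,0,0],[0,0,0],1]
    - [[0,0,0],[0,0,0],1]
    - [[0,0,0],[0,0,0],1]
    - [[0,0,0],[0,0,0],1]
    - [[0,0,-10],[0,0,0],1]
    - [[0,0,-10],[0,0,0],1]
    - [[0,0,0],[0,0,0],1]

```text
clock: 3.25
eef_pos: [518.5, -376.5, -18.8]
ee_rot: [-1.308, 1.042, -1.037]
ft_force: [-0.9, -0.5, 0.3]
opening: 0.999
```

```bash
python3 - <<'E'
from station import arm
from h import *
print(arm.state()["eef_pos"],arm.camera_model("wrist")["T"][:3,3])
for n in("scene","wrist"):
    p,d=arm.grab_frame(n);np.save(f"pics/{n}3.npy",d);cv2.imwrite(f"pics/{n}3.png",p[:,:,::-1])
p=cv2.imread("pics/scene3.png")[230:360,80:240];a=cv2.resize(p,None,fx=4,fy=4);cv2.imwrite("pics/scene3c.png",a)
E
```

```text
[ 518.45526551 -376.52515169  -18.79402119] [ 589.41225645 -359.7873884   162.7804846 ]
```

View pics/scene3c.png

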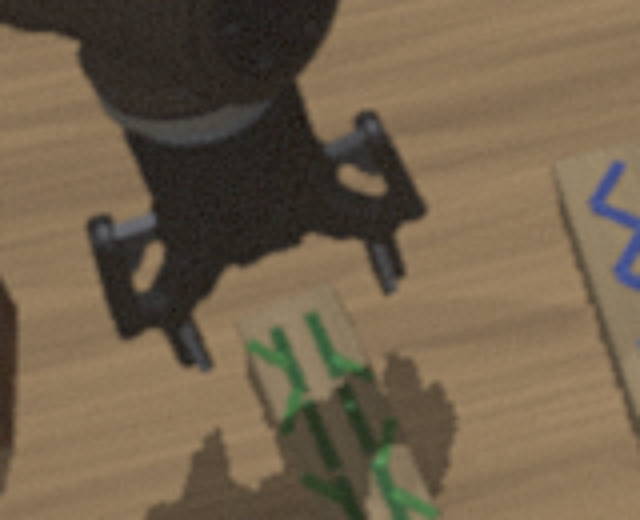

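View pics/wrist3.png

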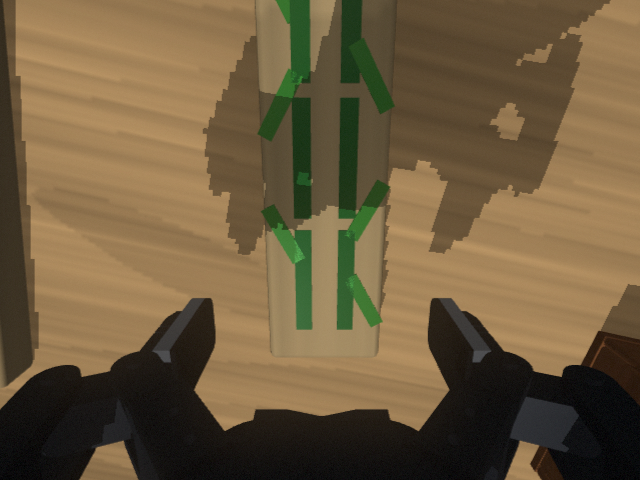

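```bash
python3 - <<'E'
from station import arm
from h import *
for n,px in(("wrist",[(208,301),(195,301),(208,320),(436,301),(445,301),(200,310)]),("scene",[(131,320),(131,318),(178,301),(178,299),(176,297)])):
    m=arm.camera_model(n);W=pts(np.load(f"pics/{n}3.npy"),m)
    for u,v in px:print(n,u,v,W[v,u].round(0))
E
```

```text
wrist 208 301 [ 518. -333.   40.]
wrist 195 301 [ 518. -328.   41.]
wrist 208 320 [ 512. -334.   43.]
wrist 436 301 [ 538. -416.   41.]
wrist 445 301 [ 539. -419.   42.]
wrist 200 310 [ 590. -360.  164.]
scene 131 320 [ 542. -417.   43.]
scene 131 318 [ 542. -415.   49.]
scene 178 301 [ 519. -327.   39.]
scene 178 299 [ 520. -325.   46.]
scene 176 297 [ 520. -328.   52.]
```

step_arm:
  moves:
    - [[0,0,-8],[0,0,0],1]
    - [[0,0,-8],[0,0,0],1]
    - [[0,0,-7],[0,0,0],1]
    - [[0,0,0],[0,0,0],1]

```text
clock: 3.68
eef_pos: [518.8, -376.7, -41.1]
ee_rot: [-1.308, 1.042, -1.038]
ft_force: [0.0, 0.2, -0.2]
opening: 1.004
```

step_arm:
  moves:
    - [[0,0,0],[0,0,0],0.4]
    - [[0,0,0],[0,0,0],0.4]
    - [[0,0,0],[0,0,0],0.4]
    - [[0,0,0],[0,0,0],0.4]
    - [[0,0,0],[0,0,0],0.4]
    - [[0,0,0],[0,0,0],0.4]
  newtons: 80

```text
clock: 4.18
eef_pos: [519.8, -377.6, -38.5]
ee_rot: [-1.308, 1.039, -1.041]
ft_force: [-1.1, 1.2, 6.6]
opening: 0.561
```

step_arm:
  moves:
    - [[0,0,3],[0,0,0],0.2]
    - [[0,0,12],[0,0,0],0.2]
    - [[0,0,25],[0,0,0],0.2]
    - [[0,0,30],[0,0,0],0.2]
    - [[0,0,0],[0,0,0],0.2]

```text
clock: 4.6
eef_pos: [521.3, -378.9, 36.5]
ee_rot: [-1.309, 1.034, -1.046]
ft_force: [-0.2, -0.9, -1.4]
opening: 0.563
```

```bash
python3 - <<'E'
from station import arm
from h import *
print(arm.state()["eef_pos"],arm.state()["opening"])
for n in("scene","wrist"):
    m=arm.camera_model(n);p,d=arm.grab_frame(n);np.save(f"pics/{n}4.npy",d);cv2.imwrite(f"pics/{n}4.png",p[:,:,::-1])
    h=cv2.cvtColor(p,cv2.COLOR_RGB2HSV);k=cv2.inRange(h,(40,90,30),(80,255,255))
    W=pts(d,m)
    if n=="wrist": k[:, 440:]=0
    else: k[:250]=0;k[:,:100]=0;k[:,260:]=0;k[400:]=0
    w=W[k>0];w=w[abs(w[:,2]-np.median(w[:,2]))<40]
    c=w.mean(0);U,S,V=np.linalg.svd(w-c,full_matrices=False);print(n,len(w),c,V.round(3))
p=cv2.imread("pics/scene4.png")[200:420,80:340];cv2.imwrite("pics/scene4c.png",cv2.resize(p,None,fx=2.5,fy=2.5))
E
```

```text
[ 521.2741858  -378.89388485   36.49388945] 0.5631908762124234
scene 361 [ 580.94418456 -364.51210813   94.0853123 ] [[ 0.954  0.301 -0.   ]
 [-0.301  0.954 -0.01 ]
 [-0.003  0.01   1.   ]]
wrist 19246 [ 573.79052168 -366.07986919   92.73095372] [[-0.971 -0.24  -0.   ]
 [-0.24   0.971 -0.005]
 [-0.001  0.005  1.   ]]
```

View pics/scene4c.png

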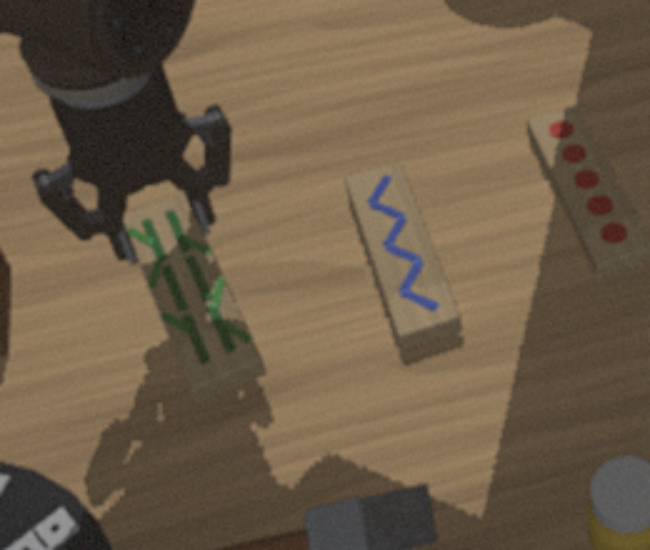

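step_arm:
  moves:
    - [[-2,34,0],[0,0,0.1],0.2]
    - [[-2,34,0],[0,0,0.1],0.2]
    - [[-2,34,0],[0,0,0.1],0.2]
    - [[-2,34,0],[0,0,0.1],0.2]
    - [[-2,34,0],[0,0,0.1],0.2]
    - [[-2,34,0],[0,0,0.1],0.2]
    - [[-2,34,0],[0,0,0.1],0.2]
    - [[-2,34,0],[0,0,0.1],0.2]
    - [[-2,34,0],[0,0,0.1],0.2]
    - [[-2,34,0],[0,0,0.1],0.2]
    - [[-2,34,0],[0,0,0.1],0.2]
    - [[-2,34,0],[0,0,0.1],0.2]

```text
clock: 5.7
eef_pos: [494.4, 32.3, 30.0]
ee_rot: [-1.568, 0.11, -0.107]
ft_force: [1.0, -0.4, -1.0]
opening: 0.564
```

step_arm:
  moves:
    - [[0,30,0],[0,0,0.05],0.2]
    - [[0,30,0],[0,0,0],0.2]
    - [[0,0,0],[0,0,0],0.2]
    - [[0,0,0],[0,0,0],0.2]

```text
clock: 6.03
eef_pos: [494.7, 92.0, 30.0]
ee_rot: [-1.57, 0.072, -0.07]
ft_force: [0.6, -0.5, -1.5]
opening: 0.565
```

```bash
cat > look.py <<'E'
import sys
from station import arm
from h import *
t=sys.argv[1]
for n in("scene","top","wrist"):
    m=arm.camera_model(n);p,d=arm.grab_frame(n);np.save(f"pics/{n}{t}.npy",d);cv2.imwrite(f"pics/{n}{t}.png",p[:,:,::-1])
print({k:arm.state()[k] for k in("eef_pos","ft_force","opening","clock")})
E
python3 look.py 5
```

```text
{'eef_pos': array([495.18203685,  89.91060216,  30.33772821]), 'ft_force': array([ 0.37803286, -0.29427769, -1.15611499]), 'opening': 0.5677355380673793, 'clock': 6.1833}
```

View pics/scene5.png

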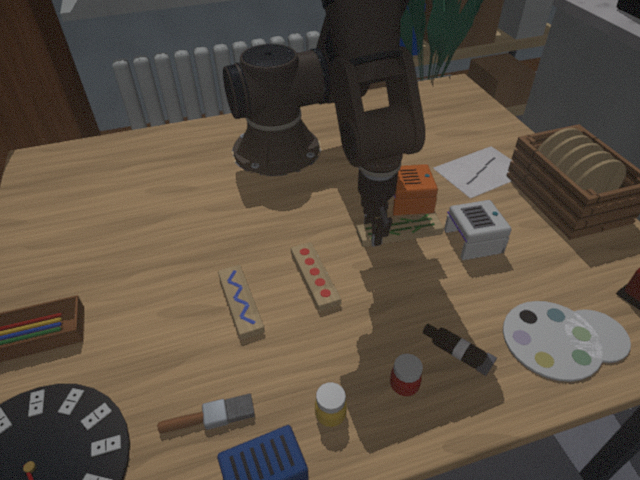

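View pics/wrist5.png

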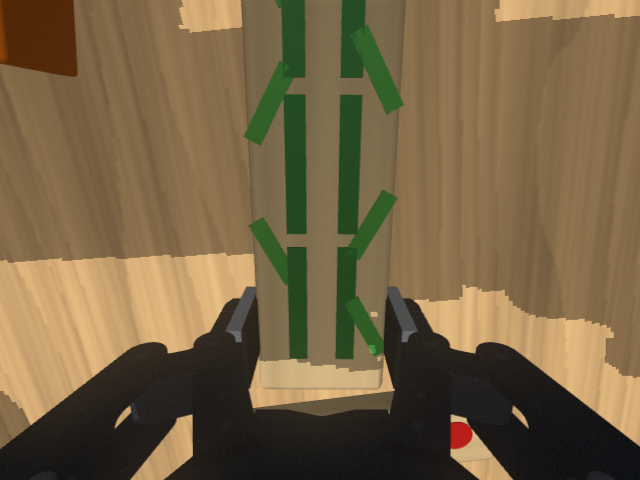

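View pics/top5.png

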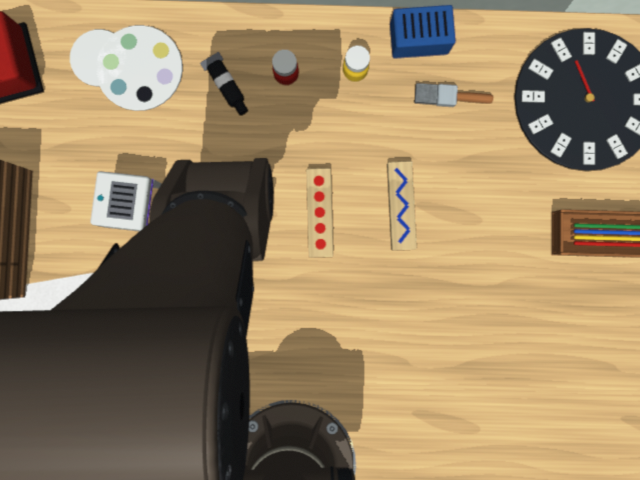

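```bash
cat > meas.py <<'E'
import sys
from station import arm
from h import *
t=sys.argv[1]; zt=float(sys.argv[2])
for n in("scene","wrist"):
    m=arm.camera_model(n);d=np.load(f"pics/{n}{t}.npy");W=pts(d,m);p=cv2.imread(f"pics/{n}{t}.png")
    h=cv2.cvtColor(p,cv2.COLOR_BGR2HSV)
    if n=="scene":
        g=cv2.inRange(h,(35,60,20),(85,255,255))>0
        k=((abs(W[...,2]-zt)<12)&(W[...,0]>440)&(W[...,0]<560)&(W[...,1]>0)&(W[...,1]<400)&(d>0))
        w=W[g&k];print("green",len(w),w.mean(0).round(1),"extent",w.min(0).round(),w.max(0).round());print(*rect(w[:,:2]))
        v=cv2.inRange(h,(120,40,20),(160,255,255))>0; w=W[v&(W[...,0]>400)&(W[...,0]<620)&(W[...,1]>200)&(W[...,1]<400)]
        if len(w): print("violet",len(w),w.mean(0).round(1),*rect(w[:,:2]))
        kk=(abs(W[...,2]-75)<6)&(W[...,0]>450)&(W[...,0]<600)&(W[...,1]>270)&(W[...,1]<420); w=W[kk];print("roof",len(w),*rect(w[:,:2]))
    else:
        k=((abs(W[...,2]-zt)<8)&(d>0)).astype(np.uint8);k=cv2.morphologyEx(k,cv2.MORPH_OPEN,np.ones((5,5),np.uint8))
        N,L,S,C=cv2.connectedComponentsWithStats(k);i=1+S[1:,4].argmax();w=W[L==i];print(S[i])
        print("wrist",np.median(w[:,2]),*rect(w[:,:2]))
        # side edges rows
        L_=[];R_=[]
        for v in range(0,250,5):
            c=np.where(L[v]==i)[0]
            if len(c)>30: L_.append(W[v,c[2]]);R_.append(W[v,c[-3]])
        mid=(np.array(L_)+R_)/2;q=np.polyfit(mid[:,1],mid[:,0],1);print("midline x=%.4f*y+%.1f"%tuple(q),mid[0],mid[-1],"heading",90-np.degrees(np.arctan(q[0])))
        rear=w[:,1].min();print("rear y",rear)
E
python3 meas.py 5 93
```

```text
green 266 [504.2 169.9  87.1] extent [478.  79.  84.] [530. 227.  91.]
[502.1 153.1] [ 51.8 146.3] 83.47
violet 72 [503.3 296.6  44.9] [483.9 316.6] [ 53.7 160.5] 174.45
roof 1479 [515.5 339.7] [102.8 106.5] 175.01
[  215     0   212   390 57097]
wrist 88.40119749319211 [498.  129.9] [ 75.9 140.4] 84.68
midline x=0.0990*y+485.3 [504.96261882 199.30650031  87.3920661 ] [496.66986911 122.77901534  87.69031659] heading 84.34686659556701
rear y 58.25416702062158
```

step_arm:
  moves:
    - [[-3,0,-20],[0,0,0.01],0.2]
    - [[0,0,-25],[0,0,0],0.2]
    - [[0,0,-15],[0,0,0],0.2]
    - [[0,0,-4],[0,0,0],0.2]
    - [[0,0,0],[0,0,0],0.2]
    - [[0,0,0],[0,0,0],0.2]

```text
clock: 6.68
eef_pos: [492.6, 90.1, -32.9]
ee_rot: [-1.57, 0.066, -0.066]
ft_force: [-0.1, 0.1, -0.9]
opening: 0.561
```

```bash
python3 look.py 6; python3 meas.py 6 23
```

```text
{'eef_pos': array([492.96137491,  90.52017449, -32.36348506]), 'ft_force': array([-0.29542749, -0.72186121, -2.55211631]), 'opening': 0.5628190236848624, 'clock': 6.8333}
green 256 [501.9 167.8  24.4] extent [477.  77.  21.] [525. 224.  28.]
[499.8 150.5] [ 46.8 145.7] 85.55
violet 70 [502.8 295.8  44.8] [484.3 307.1] [ 36.4 157.3] 173.15
roof 1477 [516.1 340.4] [103.1 106.8] 175.71
[  222     0   200   390 56568]
wrist 25.709310946552712 [496.  130.9] [ 75.8 140. ] 83.97
midline x=0.0899*y+483.6 [501.49815898 199.80002216  25.4152497 ] [494.88534825 123.24626494  24.83459047] heading 84.86431408746964
rear y 58.84472969758397
```

View pics/wrist6.png

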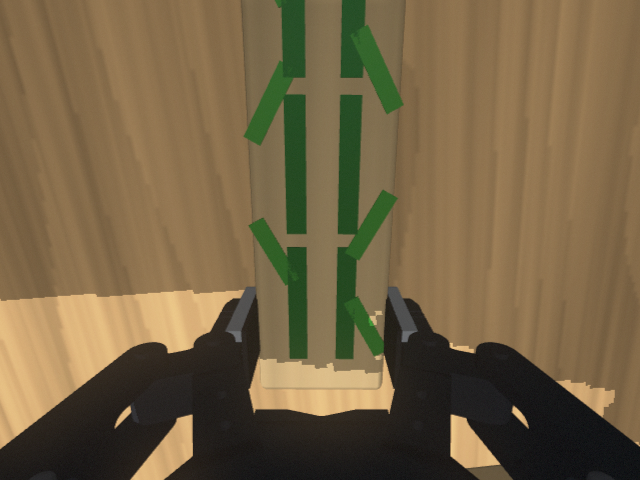

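View pics/scene6.png

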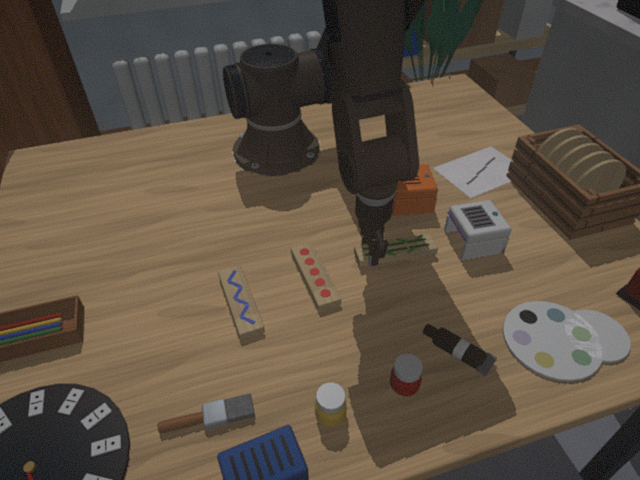

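```bash
python3 - <<'E'
from station import arm
from h import *
m=arm.camera_model("wrist");print(cast([[320,387],[270,387],[370,387]],m,25))
m=arm.camera_model("scene");d=np.load("pics/scene6.npy");W=pts(d,m);k=(abs(W[...,2]-25)<7)&(abs(W[...,0]-500)<40)&(W[...,1]>20)&(W[...,1]<290);w=W[k];print(*rect(w[:,:2]),w[:,1].min(),w[:,1].max())
E
```

```text
[[488.93834894  62.72063572  25.        ]
 [468.66321024  64.45990201  25.        ]
 [509.22821027  60.98010648  25.        ]]
[506.  151.2] [ 67.8 181.6] 84.47 60.21537321898552 244.1788474255231
```

step_arm:
  moves:
    - [[2,20,0],[0,0,0],0.2]
    - [[2,20,0],[0,0,0],0.2]
    - [[2,20,0],[0,0,0],0.2]
    - [[2,20,0],[0,0,0],0.2]
    - [[0,0,0],[0,0,0],0.2]

```text
clock: 7.25
eef_pos: [501.3, 173.4, -32.3]
ee_rot: [-1.569, 0.061, -0.065]
ft_force: [-1.2, 0.4, -1.3]
opening: 0.565
```

step_arm:
  moves:
    - [[1,12,0],[0,0,0],0.2]
    - [[1,12,0],[0,0,0],0.2]
    - [[1,12,0],[0,0,0],0.2]
    - [[0,6,0],[0,0,0],0.2]
    - [[0,4,0],[0,0,0],0.2]
    - [[0,0,0],[0,0,0],0.2]

```text
clock: 7.75
eef_pos: [503.3, 217.4, -33.3]
ee_rot: [-1.57, 0.065, -0.065]
ft_force: [0.2, 0.1, -1.7]
opening: 0.562
```

```bash
python3 look.py 7; python3 - <<'E'
from station import arm
from h import *
m=arm.camera_model("scene");d=np.load("pics/scene7.npy");W=pts(d,m);k=(abs(W[...,2]-25)<7)&(abs(W[...,0]-505)<45)&(W[...,1]>100)&(W[...,1]<290);w=W[k];print(*rect(w[:,:2]),w[:,1].min(),w[:,1].max())
p=cv2.imread("pics/scene7.png")[150:290,330:530];cv2.imwrite("pics/scene7c.png",cv2.resize(p,None,fx=4,fy=4))
E
```

```text
{'eef_pos': array([503.30558672, 216.38111989, -33.33874444]), 'ft_force': array([ 0.67716268, -0.07099056, -1.53448546]), 'opening': 0.5682033165811528, 'clock': 7.9}
[510.7 239.6] [ 70. 104.] 85.06 186.47931713010405 289.9485395705793
```

View pics/scene7c.png

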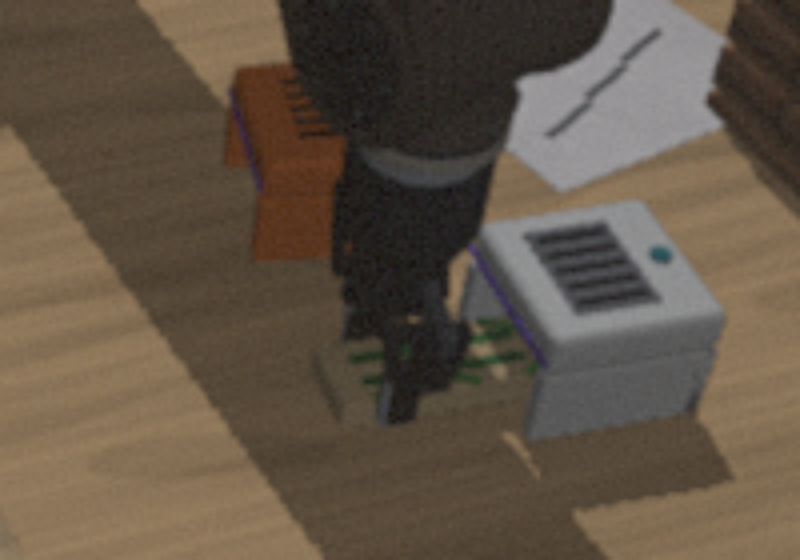

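View pics/wrist7.png

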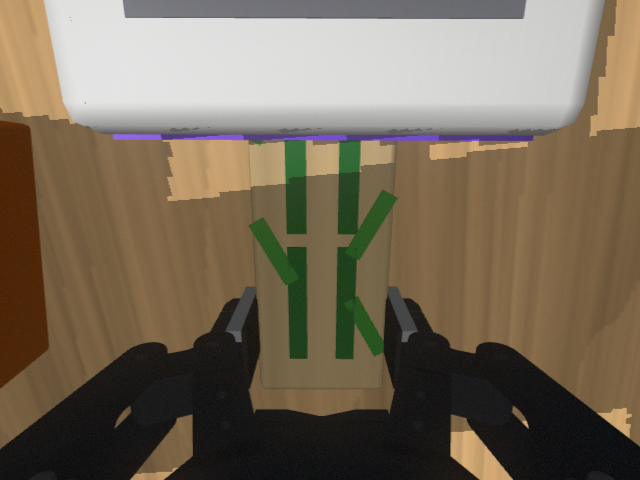

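```bash
python3 - <<'E'
from station import arm
from h import *
m=arm.camera_model("wrist");d=np.load("pics/wrist7.npy");W=pts(d,m)
p=cv2.imread("pics/wrist7.png");h=cv2.cvtColor(p,cv2.COLOR_BGR2HSV);v=cv2.inRange(h,(120,80,80),(160,255,255))>0
w=W[v];print(len(w),np.median(w,0),w[:,2].min(),w[:,2].max(),"y",np.median(w[abs(w[:,0]-511)<8,1]),"x",w[:,0].min(),w[:,0].max())
print(cast([[320,387]],m,25), np.median(W[300:350,310:330,2]))
E
```

```text
2369 [508.83027945 287.44579714  58.56551872] 0.16776506783031664 148.35752705619137 y 287.2843674963949 x 426.5315654483417 558.7145730084583
[[499.45300503 189.39009292  25.        ]] 24.687159772525376
```

step_arm:
  moves:
    - [[0,3,0],[0,0,0],0.2]
    - [[0,2,0],[0,0,0],0.2]
    - [[0,1,0],[0,0,0],0.2]
    - [[0,0,0],[0,0,0],0.2]

```text
clock: 8.23
eef_pos: [503.5, 222.8, -33.3]
ee_rot: [-1.57, 0.065, -0.065]
ft_force: [0.0, 0.4, -0.5]
opening: 0.564
```

step_arm:
  moves:
    - [[0,1,0],[0,0,0],0.2]
    - [[0,0,0],[0,0,0],0.2]

```text
clock: 8.4
eef_pos: [503.4, 223.8, -33.3]
ee_rot: [-1.57, 0.065, -0.065]
ft_force: [-0.9, -0.4, -1.2]
opening: 0.564
```

step_arm:
  moves:
    - [[0,1,0],[0,0,0],0.2]
    - [[0,0,0],[0,0,0],0.2]

```text
clock: 8.57
eef_pos: [503.4, 224.8, -33.3]
ee_rot: [-1.57, 0.065, -0.065]
ft_force: [-0.3, 0.5, -1.6]
opening: 0.566
```

step_arm:
  moves:
    - [[0,1,0],[0,0,0],0.2]
    - [[0,0,0],[0,0,0],0.2]

```text
clock: 8.73
eef_pos: [503.4, 225.8, -33.3]
ee_rot: [-1.57, 0.065, -0.065]
ft_force: [-0.4, -0.3, -2.0]
opening: 0.564
```

step_arm:
  moves:
    - [[0,1,0],[0,0,0],0.2]
    - [[0,0,0],[0,0,0],0.2]

```text
clock: 8.9
eef_pos: [503.5, 226.8, -33.3]
ee_rot: [-1.57, 0.065, -0.065]
ft_force: [0.7, 0.2, -1.7]
opening: 0.57
```

step_arm:
  moves:
    - [[0,1,0],[0,0,0],0.2]
    - [[0,0,0],[0,0,0],0.2]

```text
clock: 9.07
eef_pos: [503.5, 227.8, -33.3]
ee_rot: [-1.57, 0.065, -0.065]
ft_force: [0.1, 0.3, -1.1]
opening: 0.565
```

```bash
python3 look.py 8; python3 - <<'E'
from station import arm
from h import *
m=arm.camera_model("wrist");d=np.load("pics/wrist8.npy");W=pts(d,m)
p=cv2.imread("pics/wrist8.png");h=cv2.cvtColor(p,cv2.COLOR_BGR2HSV);v=cv2.inRange(h,(120,80,80),(160,255,255))>0
w=W[v];w=w[(w[:,2]>40)&(w[:,2]<80)];print(len(w),np.median(w,0),"y",np.median(w[abs(w[:,0]-511)<8,1]))
print(cast([[320,387]],m,25), np.median(W[300:350,310:330,2]),W[380:394:2,320].round(0))
m=arm.camera_model("scene");d=np.load("pics/scene8.npy");W=pts(d,m)
k=(abs(W[...,2]-75)<6)&(W[...,0]>450)&(W[...,0]<600)&(W[...,1]>270)&(W[...,1]<420); w=W[k];print("roof",len(w),*rect(w[:,:2]))
k=(abs(W[...,2]-25)<7)&(abs(W[...,0]-505)<45)&(W[...,1]>100)&(W[...,1]<290);w=W[k];print(np.percentile(w[:,1],[0,1,3]))
E
```

```text
{'eef_pos': array([503.39493795, 227.70027272, -33.28507946]), 'ft_force': array([ 0.62477034,  0.15856827, -1.63756117]), 'opening': 0.563477736475408, 'clock': 9.2167}
0 [nan nan nan] y nan
[[499.54693838 200.66759892  25.        ]] 24.7306811474041 [[500. 204.  25.]
 [500. 203.  25.]
 [500. 202.  25.]
 [500. 201.  25.]
 [499. 199.  24.]
 [498. 179.   0.]
 [497. 176.  -1.]]
roof 1453 [516.3 339.6] [102.4 106.3] 175.57
[196.80875255 198.66528747 199.48884027]
  return _methods._mean(a, axis=axis, dtype=dtype,
  ret = um.true_divide(
  ret = ret.dtype.type(ret / rcount)
```

View pics/wrist8.png

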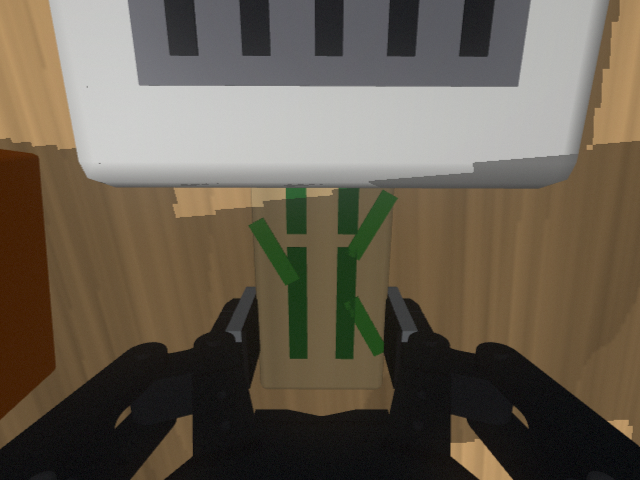

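step_arm:
  moves:
    - [[0,1,0],[0,0,0],0.2]
    - [[0,0,0],[0,0,0],0.2]

```text
clock: 9.38
eef_pos: [503.3, 228.4, -33.3]
ee_rot: [-1.57, 0.065, -0.065]
ft_force: [1.1, -3.9, -0.8]
opening: 0.565
```

step_arm:
  moves:
    - [[0,1,0],[0,0,0],0.2]
    - [[0,0,0],[0,0,0],0.2]

```text
clock: 9.55
eef_pos: [503.2, 228.4, -33.4]
ee_rot: [-1.571, 0.066, -0.065]
ft_force: [1.0, -12.9, -0.5]
opening: 0.565
```

step_arm:
  moves:
    - [[0,1,0],[0,0,0],0.2]
    - [[0,0,0],[0,0,0],0.2]

```text
clock: 9.72
eef_pos: [503.0, 228.4, -33.5]
ee_rot: [-1.572, 0.067, -0.064]
ft_force: [2.0, -22.6, -0.3]
opening: 0.563
```

step_arm:
  moves:
    - [[0,-3,0],[0,0,0],0.2]
    - [[0,0,-2],[0,0,0],0.2]
    - [[0,0,-2],[0,0,0],0.2]
    - [[0,0,0],[0,0,0],0.2]

```text
clock: 10.05
eef_pos: [503.2, 227.9, -37.7]
ee_rot: [-1.57, 0.065, -0.065]
ft_force: [-0.2, -0.0, -1.1]
opening: 0.561
```

step_arm:
  moves:
    - [[0,0,-1],[0,0,0],0.2]
    - [[0,0,0],[0,0,0],0.2]

```text
clock: 10.22
eef_pos: [503.4, 228.0, -38.4]
ee_rot: [-1.57, 0.065, -0.065]
ft_force: [-0.1, 1.4, -1.0]
opening: 0.565
```

step_arm:
  moves:
    - [[0,0,-1],[0,0,0],0.2]
    - [[0,0,0],[0,0,0],0.2]

```text
clock: 10.38
eef_pos: [503.4, 228.0, -38.5]
ee_rot: [-1.57, 0.064, -0.065]
ft_force: [-2.7, 0.1, 9.2]
opening: 0.565
```

step_arm:
  moves:
    - [[0,0,0],[0,0,0],0.65]
    - [[0,0,0],[0,0,0],0.75]
    - [[0,0,0],[0,0,0],0.85]
    - [[0,0,0],[0,0,0],0.9]
    - [[0,0,0],[0,0,0],0.9]
    - [[0,0,0],[0,0,0],0.9]

```text
clock: 10.88
eef_pos: [503.4, 227.7, -39.3]
ee_rot: [-1.57, 0.065, -0.065]
ft_force: [0.0, 0.8, 0.4]
opening: 0.898
```

step_arm:
  moves:
    - [[0,0,10],[0,0,0],0.9]
    - [[0,0,20],[0,0,0],0.9]
    - [[0,0,30],[0,0,0],0.9]
    - [[0,0,30],[0,0,0],0.9]
    - [[0,-30,20],[0,0,0],0.9]
    - [[0,-35,10],[0,0,0],0.9]
    - [[0,-35,0],[0,0,0],0.9]
    - [[0,0,0],[0,0,0],0.9]

```text
clock: 11.55
eef_pos: [503.6, 123.6, 82.3]
ee_rot: [-1.57, 0.066, -0.069]
ft_force: [-0.9, 0.2, -0.3]
opening: 0.902
```

```bash
python3 look.py 9; python3 - <<'E'
from station import arm
from h import *
m=arm.camera_model("wrist");d=np.load("pics/wrist9.npy");W=pts(d,m);z=W[...,2]
k=((abs(z-20)<6)&(d>0)&(W[...,1]>150)&(abs(W[...,0]-510)<60)).astype(np.uint8);k=cv2.morphologyEx(k,cv2.MORPH_OPEN,np.ones((5,5),np.uint8))
w=W[k>0];print("wrist board",len(w),np.median(w[:,2]),*rect(w[:,:2]),w[:,1].min())
k=(abs(z-76)<5)&(d>0);w=W[k];print("roof",len(w),*rect(w[:,:2]))
m=arm.camera_model("scene");d=np.load("pics/scene9.npy");W=pts(d,m);z=W[...,2]
k=((z>12)&(z<26)&(d>0)).astype(np.uint8);k=cv2.morphologyEx(k,cv2.MORPH_OPEN,np.ones((3,3),np.uint8))
N,L,S,C=cv2.connectedComponentsWithStats(k)
for i in range(1,N):
    if S[i,4]>600:
        w=W[L==i]; print(C[i].round(),np.median(w[:,2]).round(1),*rect(w[:,:2]))
E
```

```text
{'eef_pos': array([503.57629701, 127.58215096,  81.29881332]), 'ft_force': array([-1.22499248,  0.68346576, -0.54337073]), 'opening': 0.9009707641469631, 'clock': 11.7}
wrist board 10455 19.346026384974095 [503.  236.2] [50.2 72.9] 85.1 197.86052181110063
roof 7377 [371.3 236. ] [27.5 69.7] 68.81
[439. 241.] 18.5 [507.3 254.9] [ 53.8 112.9] 85.65
[316. 274.] 18.4 [509.6 -41.1] [ 50.8 181.6] 3.38
[241. 300.] 18.3 [ 529.3 -207. ] [ 50.3 182.1] 4.0
[ 30. 328.] 20.8 [ 480.4 -612. ] [ 45.2 115.4] 90.33
[461. 348.] 21.3 [766.3 159.5] [ 46.  137.3] 30.06
[214. 412.] 16.9 [ 759.3 -310.6] [ 42.6 159.2] 86.49
```

View pics/scene9.png

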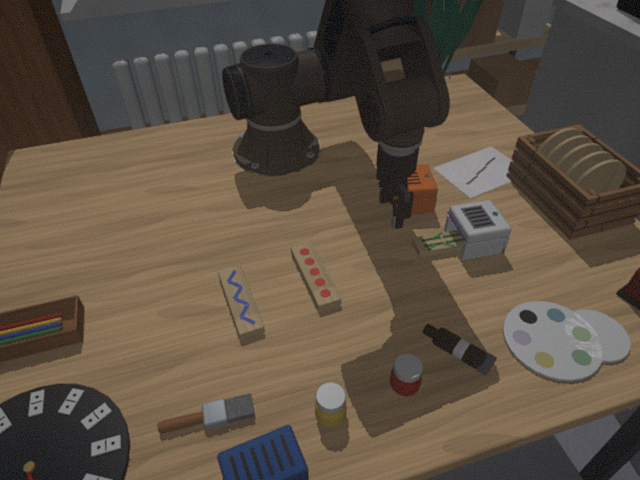

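View pics/wrist9.png

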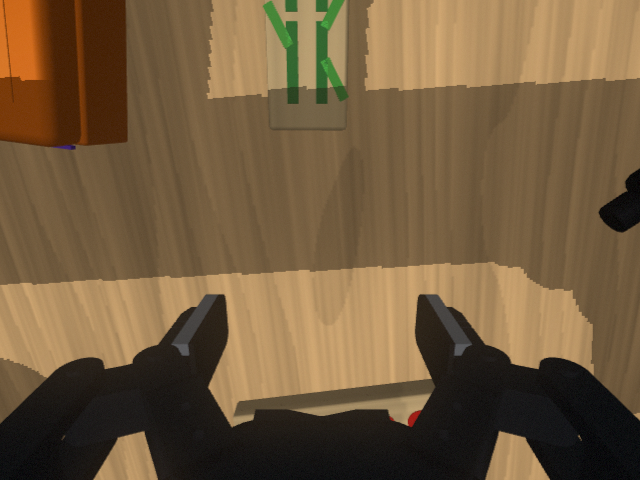

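```bash
python3 -c "
from station import arm
print(arm.close_job())"
```

```text
the job is handed in; nothing more can be done
None
```

I picked up the bamboo board near its rear end and carried it over the other two boards. I slid it into the white lamp until it met the back stop (the force rose to about 23 N), then backed off slightly, set it down, released it and moved the gripper clear. The job is handed in at about 11.7 s.

**Last checks**
- **Bamboo board:** It lies flat and painted side up, with its top at z ≈ 19 mm. It points at 85.1° against the lamp's 85.0–85.7°, and its midline is about 3–4 mm off the mouth's centre.
- **Depth in the lamp:** The rear end is at y ≈ 198 mm, so about 90 mm sticks out, which matches the board being fully home to within 1–2 mm.
- **Other boards:** The red-dot and blue-zigzag boards are within about 2 mm of where they started.

**What failed or disagreed**
- **First grasp:** It closed on air above the board. The reported tool height was about 42 mm lower than the fingertips seen by two cameras. I set heights from the cameras and the force readings after that.
- **Final roof check:** The lamp had left the wrist camera's view by the last look, so that camera's roof fit was not usable. I used the earlier lamp measurements from the other two cameras, which agree to about 2 mm.

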